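Tip the brackets out of a tilt-out bin into the tray

ROBOT

A 7-joint arm with a two-finger parallel gripper is mounted at the origin on the work surface. World frame = base frame: x ahead of the robot, y to its left, z up, the work surface at z = 0. Lengths are in m, angles in rad, forces in N, time in s.
With the tool pointing down it reaches from about 0.35 to 0.775 m from the base axis. Payload 3.1 kg.
Tool frame: the origin (TCP) lies at the very end of the fingers, on their centre line; the grasp point (between the pads) lies arm.grasp_offset behind it (arm.grasp_offset is the distance from the TCP to the grasp point, in m); y points along the fingers, z is the direction in which the jaws open and shut, and the axes are right-handed (so a half turn about y gives the same grasp; the last joint's range is limited). The gripper opens to 85 mm and grips with 20 to 120 N. Pads are 22 mm wide; open, the fingers measure 114 mm over their backs; the gripper's body (76 mm by 85 mm) begins 54 mm behind the grasp point. The pads swing forward as they close: fully open they stand 13 mm farther back than shut.
Start: joints at [1.263, 0.311, 0.014, 1.512, -0.004, 1.319, -0.027], TCP at [0.145, -0.531, 0.231] pointing down, gripper open.
Joint ranges: [-2.7, 2.7], [-0.3, 1.91], [-1.27, 1.3], [0.12, 2.57], [-1.44, 4.58], [0.2, 2.03], [-3.05, 3.05]. Speed limits (rad/s): [2.79, 2.79, 3.14, 3.14, 3.14, 3.14, 3.14].

INTERFACE

Orientations are given as a unit quaternion [w, x, y, z].
In Python, from bench import arm gives the robot as it stands. The module is installed in compiled form; this text tells all that it offers.
- The arm moves only by the tool servo_tool, never from a script. Its argument "plan" is a list of rows, each a list of 7 numbers: the shift along the world's x, y, z in m, then the turn, a rotation vector about the world's x, y, z in rad, then the opening, from 0 (shut) to 1 (fully open). A call has 1 to 5 rows; each row shifts and turns the commanded pose from where the row before left it; what a row does not reach is not made up. A row lasts 1/10 s, in which the tool goes at most 50 mm and 8.59 degrees, less where a joint would pass 70% of its speed; a pose out of reach is approached as far as the arm can. A call is refused whole if a number of a shift passes 0.05 or a number of a turn 0.15, either way. A call with a gripper value outside its range is refused whole. The fingers move at their own pace and stop on an object; "force" is the grip in N (left out, the last holds). Time passes only in rows, so rows that do not move let the fingers close. It gives the time, the measured TCP pose, the force and the opening at its end, in the units of the state.
- arm.sense(): the state, without advancing time (a new reading comes with each control period).
- arm.capture(name): name is "side" or "top"; returns the picture (384x512x3 uint8, red, green, blue); there is no depth.
- arm.camera_info(name): a dict with "camera_matrix" (3x3 intrinsics, pixels), "distortion" ([k1, k2, p1, p2, k3] as OpenCV has them; the pictures are not rectified), "world_from_camera" (4x4, takes a point from camera to world coordinates). Camera axes: x right, y down, z forward; pixel columns grow to the right and rows downward; lengths in m; the calibration is good to about 2 mm. A picture is of the moment at which its call begins. camera_info takes no time and is no camera call.
- arm.hand_in(): hands the job in, once; it reports no verdict.
The state is a dict: "time": time; "q": joint angles; "joint_velocities": joint speeds; "tau": joint torques, N m; "tcp_pos": TCP position; "eef_rot": TCP orientation; "contact_force": force on the tool from outside, world axes, zero at the start; "moment": the same for the moment, N m; "width": opening from 0.0 (shut) to 1.0 (fully open).
Only numpy, scipy, OpenCV 4.12 (cv2) and the standard library are available. Lean on these libraries where they do the work, as an engineer would, in place of code of your own. Each camera call takes 0.05 s, during which the arm holds its last target. There are 200 camera calls.

TASK

Empty the bin of angle brackets into the tray in front of it: pull that tilt-out bin forward by its grab bar all the way to its stop, so that all four brackets slide out into the tray, then swing the empty bin fully back home and let go. Leave the bin of bolts and its bolts alone, and the spray can, hammer and wood offcut where they are.

Things in the scene. Friction and masses are not known exactly. Their poses are not given: they have to be found in the camera images.
- bracket_unit_bin (a joint): Tilt of the bin that holds the angle brackets, rad: 0 = fully home (upright on its rear rest), 1.25 = forward against its stop. Growing values swing its mouth forward (unit's -x) and down about the pivot. Not latched; hinge friction about 0.08 N m; about 5 N at the grab bar starts it with the brackets in; past its balance point it tends to fall to that end.
- bracket_unit_bin_bar (a point): Middle of the bracket bin's grab bar: round steel, 14 mm thick, 130 mm long between the side cheeks, level along the unit's y, moves with the bin. Home: 50 mm in front of (unit -x) and 135 mm above the pivot; at the stop: 144 mm in front of and 5 mm below it. Best gripped with the fingers pointing down and towards the unit's +x, 25 to 35 degrees off vertical (see the back wall).
- bracket_unit_bin_lip (a point): Middle of the bracket bin's low front lip, 92 mm from the bar, over which the brackets slide out; moves with the bin. Home: 87 mm in front of and 51 mm above the pivot. The front wall slopes 40 degrees down and back from it to the flat floor, 12 mm below the pivot; at the stop it slopes 32 degrees down forward, enough for the brackets to slide.
- bracket_unit_pivot (a point): Pivot of the bracket bin, midway between its side plates, 138 mm above the bench, fixed. Axes of the unit: -x its front, where the bin tips out; y along the pivot pin; z up. The blue bin is of 4 mm sheet, 140 mm wide outside. Its high back wall (home: 115 mm behind the pivot, rim 185 mm above it) leans right over the bar at the stop, its rim 170 mm above, in the way of a gripper pointing straight down.
- bolt_unit_bin (a joint): Tilt of the other, identical bin, which holds the hex bolts, rad, 0 = home; it must stay home.
- bolt_unit_pivot (a point): Pivot of the bolt bin, like the pivot of the bracket bin; the two units stand side by side facing the same way, pivots 186 mm apart, side plates 151 mm apart, 164 mm high, fronts 36 mm ahead of the pivot; which is left and which right varies.
- tray: Open aluminium tray on the bench in front of and below both bins: 210 mm (its x) by 420 mm (its y), walls 45 mm high and 4 mm thick, 0.9 kg, loose. Origin: centre of its underside.
- bracket0: Steel angle bracket (one of four alike, loose in the bracket bin): two legs 70 mm long at a right angle, 22 mm wide, 5 mm thick, 0.11 kg. Origin in the middle of its 70 mm square, at the lower edge of the legs; z along their width.
- bracket1: Steel angle bracket (one of four alike, loose in the bracket bin): two legs 70 mm long at a right angle, 22 mm wide, 5 mm thick, 0.11 kg. Origin in the middle of its 70 mm square, at the lower edge of the legs; z along their width.
- bracket2: Steel angle bracket (one of four alike, loose in the bracket bin): two legs 70 mm long at a right angle, 22 mm wide, 5 mm thick, 0.11 kg. Origin in the middle of its 70 mm square, at the lower edge of the legs; z along their width.
- bracket3: Steel angle bracket (one of four alike, loose in the bracket bin): two legs 70 mm long at a right angle, 22 mm wide, 5 mm thick, 0.11 kg. Origin in the middle of its 70 mm square, at the lower edge of the legs; z along their width.
- bolt0: Hex bolt (one of four alike, in the bolt bin): 90 mm long, shank 16 mm thick, head 24 mm across flats. Origin on its axis at half its length. To be left alone.
- bolt1: Hex bolt (one of four alike, in the bolt bin): 90 mm long, shank 16 mm thick, head 24 mm across flats. Origin on its axis at half its length. To be left alone.
- bolt2: Hex bolt (one of four alike, in the bolt bin): 90 mm long, shank 16 mm thick, head 24 mm across flats. Origin on its axis at half its length. To be left alone.
- bolt3: Hex bolt (one of four alike, in the bolt bin): 90 mm long, shank 16 mm thick, head 24 mm across flats. Origin on its axis at half its length. To be left alone.
- spray_can: Spray can with a pale label and dark cap, standing on the bench beside the units, 52 mm across, 160 mm tall; origin at the centre of its foot. To be left alone.
- hammer: Hammer, 260 mm long, lying on the bench beside the tray; origin on the bench under the middle of its length. To be left alone.
- offcut: Wood offcut 120 by 70 by 38 mm lying on the bench beside the units; origin at the centre of its underside. To be left alone.
There are look-alikes about, which are no part of the job. Leave any green or pink look-alike of the bracket2 alone.

How it is judged:
By the outcome, as a careful person would: the job done as asked, in the order asked, and still so for the second after the job is handed in, with the robot touching nothing.
It also fails if it takes over 45 s, if anything falls off the work surface, if the arm or the gripper's body presses on something with over 40 N, if the wrist force passes 120 N, or if a joint passes its speed limit or range.

## Working session

There is one attempt and no reset: what is moved stays moved. The work goes in short steps, Python scripts to look and compute and a tool call to move; the robot and the scene stay as the last step left them, time stands still between calls to the robot, and variables do not carry over. Pictures are saved under pics/ and viewed, about 8 in all and at most 12, crops included, and the job is handed in when it is done.

Besides the shell and the picture viewer there is one more tool, called after ">>>" in YAML: its name, and indented under it one key for each argument. servo_tool: Moves the arm, as the interface text tells. Its arguments: {"type":"object","properties":{"plan":{"type":"array","items":{"type":"array","items":{"type":"number"}}},"force":{"type":"number"}},"required":["plan"]}

```bash
mkdir -p pics; python3 - <<'E'
from bench import arm
import cv2
s=arm.sense();print(s, arm.grasp_offset)
for n in("side","top"):
    cv2.imwrite(f"pics/{n}0.png",cv2.resize(arm.capture(n)[:,:,::-1],(800,600),interpolation=cv2.INTER_CUBIC))
    c=arm.camera_info(n);print(n,c)
E
```

```text
{'time': 0.0, 'q': array([ 1.26330305,  0.31174219,  0.01399244,  1.51307879, -0.00437284,
        1.31917912, -0.02722497]), 'joint_velocities': array([-0.00079164,  0.00040933, -0.00120805, -0.00047974, -0.00020697,
       -0.00195031,  0.00017257]), 'tau': array([-1.01417509e-04, -3.79908943e+01,  1.45989186e-01, -2.30589545e+01,
        1.22068293e-02,  1.37079033e-02, -1.00043314e-05]), 'tcp_pos': array([ 0.14428037, -0.52997894,  0.23020323]), 'eef_rot': array([ 0.09356143, -0.09387063,  0.70169459, -0.70004233]), 'contact_force': array([-0.83799287,  0.31231389,  0.01006475]), 'moment': array([-0.02133655,  0.00241034, -0.00228936]), 'width': 0.9988948991505084} 0.0187
side {'camera_matrix': array([[431.21580202,   0.        , 251.12457653],
       [  0.        , 431.21580202, 188.56583953],
       [  0.        ,   0.        ,   1.        ]]), 'distortion': array([-0.09137237,  0.        ,  0.        ,  0.        ,  0.        ]), 'world_from_camera': array([[ 0.09949844, -0.76223147,  0.6396118 , -0.06524471],
       [-0.99494166, -0.06728023,  0.0745953 , -0.01362043],
       [-0.01382566, -0.64379854, -0.76507012,  1.04608492],
       [ 0.        ,  0.        ,  0.        ,  1.        ]])}
top {'camera_matrix': array([[414.9165514 ,   0.        , 259.39664727],
       [  0.        , 414.9165514 , 199.0881873 ],
       [  0.        ,   0.        ,   1.        ]]), 'distortion': array([-0.13676345,  0.        ,  0.        ,  0.        ,  0.        ]), 'world_from_camera': array([[ 0.00200209, -0.99660972,  0.08224998,  0.51549394],
       [-0.99998093, -0.0015147 ,  0.00598776,  0.0875476 ],
       [-0.00584288, -0.0822604 , -0.99659374,  1.41115076],
       [ 0.        ,  0.        ,  0.        ,  1.        ]])}
```

View pics/side0.png

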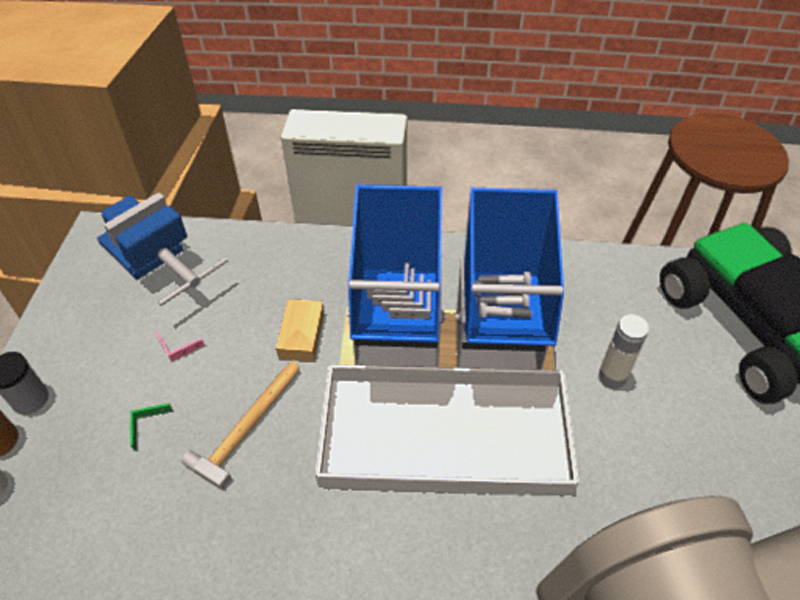

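View pics/top0.png

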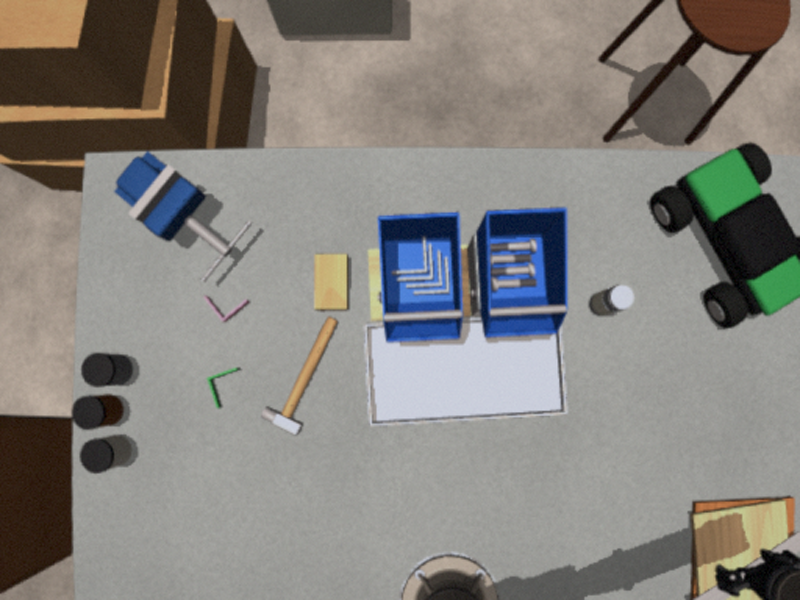

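The bracket bin is the left one. In the side view its bar runs from (350,286) to (439,286), and in the top view from (384,316) to (461,314). The bolt bin's bar runs (472,289)–(562,290) in side and (490,312)–(566,308) in top.

```bash
cat > h.py <<'E'
from bench import arm
import cv2, numpy as np
def ray(n,uv):
    c=arm.camera_info(n);p=cv2.undistortPoints(np.array([[uv]],float)/1.5625,c["camera_matrix"],c["distortion"])[0,0]
    T=c["world_from_camera"];return T[:3,3],T[:3,:3]@[p[0],p[1],1]
def onz(n,uv,z):
    o,d=ray(n,uv);return o+d*(z-o[2])/d[2]
def proj(n,P):
    c=arm.camera_info(n);T=np.linalg.inv(c["world_from_camera"])
    return cv2.projectPoints(np.atleast_2d(P).astype(float),cv2.Rodrigues(T[:3,:3])[0],T[:3,3],c["camera_matrix"],c["distortion"])[0][:,0]*1.5625
E
python3 - <<'E'
from h import *
for n,L in(("side",[(350,286),(439,286),(472,289),(562,290)]),("top",[(384,316),(461,314),(490,312),(566,308)])):
    for uv in L: print(n,uv,onz(n,uv,.273).round(4))
# tray rim corners z=.045
for uv in [(366,326),(560,318),(565,412),(372,424)]: print("tray",onz("top",uv,.045).round(4))
im={}
for n,b in(("side",(335,175,575,355)),("top",(365,195,585,360))):
    a=cv2.resize(arm.capture(n)[:,:,::-1],(800,600),interpolation=cv2.INTER_CUBIC)
    x0,y0,x1,y1=b; im[n]=cv2.resize(a[y0:y1,x0:x1],None,fx=800/(x1-x0)/1.0,fy=800/(x1-x0),interpolation=cv2.INTER_CUBIC)
    if n=="top": pass
    cv2.imwrite(f"pics/{n}_c.png",im[n])
    print(n,im[n].shape)
E
```

```text
side (350, 286) [0.5925 0.1276 0.273 ]
side (439, 286) [ 0.6043 -0.0069  0.273 ]
side (472, 289) [ 0.6027 -0.0568  0.273 ]
side (562, 290) [ 0.6127 -0.1926  0.273 ]
top (384, 316) [0.6007 0.1319 0.273 ]
top (461, 314) [ 0.6044 -0.0037  0.273 ]
top (490, 312) [ 0.608 -0.055  0.273]
top (566, 308) [ 0.6153 -0.1908  0.273 ]
tray [0.5965 0.1787 0.045 ]
tray [ 0.614  -0.2332  0.045 ]
tray [ 0.4151 -0.2415  0.045 ]
tray [0.3908 0.165  0.045 ]
side (600, 800, 3)
top (600, 800, 3)
```

View pics/side_c.png

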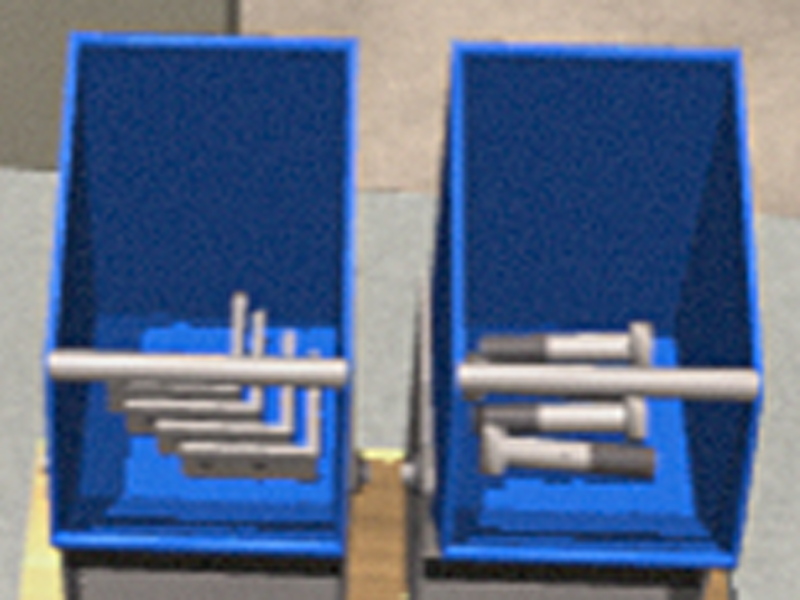

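View pics/top_c.png

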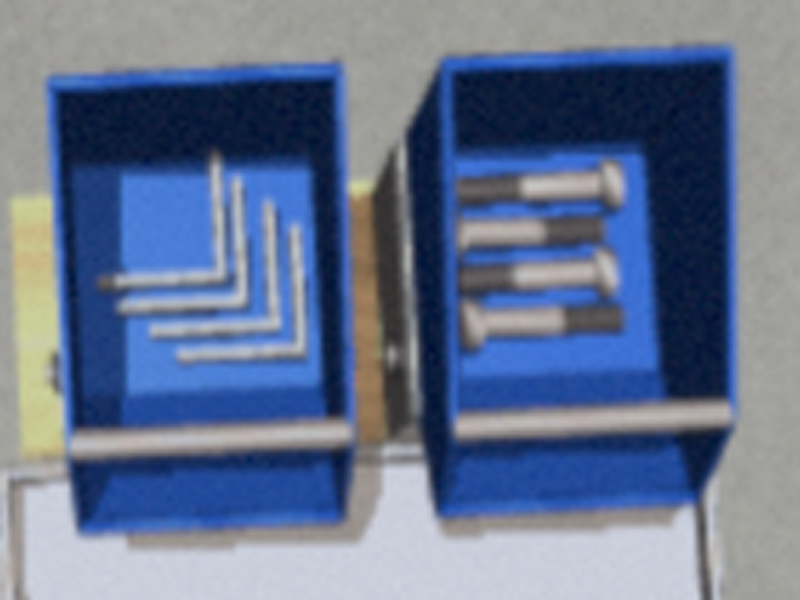

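```bash
cat >> h.py <<'E'
from scipy.spatial.transform import Rotation as R
def rot(q): return R.from_quat([q[1],q[2],q[3],q[0]])
E
python3 - <<'E'
from h import *
P={}
for n,L in(("side",[(350,284.2),(439.4,287.2),(473,288.1),(562.1,290.2)]),("top",[(384.3,317.4),(461.8,313.8),(490.1,312.4),(566,308)])):
    P[n]=np.array([onz(n,uv,.273) for uv in L]);print(n,P[n].round(4).tolist(), np.polyfit(P[n][:,1],P[n][:,0],1))
    print("mid",P[n][:2].mean(0),P[n][2:].mean(0))
A=(P["side"]+P["top"])/2
k=np.polyfit(A[:,1],A[:,0],1)[0]; psi=np.arctan(-k)
# true midpoints by triangulation
for i in(0,2):
    o1,d1=ray("side",[(394.7,285.7),0,(517.5,289.2)][i]);o2,d2=ray("top",[(423,315.6),0,(528,310.2)][i])
    t=np.linalg.lstsq(np.c_[d1,-d2],o2-o1,rcond=None)[0];print("tri",(o1+d1*t[0]).round(4),(o2+d2*t[1]).round(4))
print("psi",psi)
R0=rot(arm.sense()["eef_rot"]);print(R0.as_matrix().round(3))
a=np.radians(30);ux=np.array([np.cos(psi),np.sin(psi),0]);uy=np.array([-np.sin(psi),np.cos(psi),0])
y=np.sin(a)*ux+[0,0,-np.cos(a)]
for s in(1,-1):
    x=s*uy;z=np.cross(x,y);Rt=R.from_matrix(np.c_[x,y,z]);print(s,Rt.as_quat().round(4),(Rt*R0.inv()).as_rotvec().round(3))
E
```

```text
side [[0.596, 0.1281, 0.273], [0.6019, -0.0076, 0.273], [0.6046, -0.0583, 0.273], [0.6123, -0.1927, 0.273]] [-0.0507471   0.60207347]
mid [0.59899527 0.06022397 0.273     ] [ 0.60846457 -0.12550641  0.273     ]
top [[0.5982, 0.1314, 0.273], [0.6048, -0.0052, 0.273], [0.6073, -0.0552, 0.273], [0.6153, -0.1908, 0.273]] [-0.05314383  0.60480897]
mid [0.60147873 0.06309651 0.273     ] [ 0.61132317 -0.12300878  0.273     ]
tri [0.6022 0.0604 0.2693] [0.6018 0.0631 0.2692]
tri [ 0.6118 -0.1259  0.269 ] [ 0.6117 -0.1234  0.2685]
psi 0.051900895359787334
[[-0.965 -0.     0.263]
 [-0.263  0.001 -0.965]
 [ 0.    -1.    -0.001]]
1 [ 0.5963  0.6281 -0.3626 -0.3443] [ 0.483 -0.35  -1.739]
-1 [-0.3626  0.3443 -0.5963  0.6281] [-0.332 -0.459  1.324]
```

>>> servo_tool:
  plan:
    - [0,0,0.04,0,0,0,1]
    - [0,0,0.04,0,0,0,1]
    - [0.027,0.039,0.03,0,0,0.09,1]
    - [0.027,0.039,0.01,0,0,0.09,1]
    - [0.027,0.039,0,0,0,0.09,1]

```text
time: 0.7
tcp_pos: [0.2238, -0.4177, 0.3501]
eef_rot: [-0.188, 0.188, -0.68, 0.683]
contact_force: [1.3, -0.5, 0.6]
width: 0.999
```

>>> servo_tool:
  plan:
    - [0.027,0.039,0,0,0,0.09,1]
    - [0.027,0.039,0,0,0,0.09,1]
    - [0.027,0.039,0,0,0,0.09,1]
    - [0.027,0.039,0,0,0,0.09,1]
    - [0.027,0.039,0,0,0,0.09,1]

```text
time: 1.2
tcp_pos: [0.3582, -0.2212, 0.3481]
eef_rot: [-0.336, 0.336, -0.622, 0.623]
contact_force: [1.6, 0.1, 0.2]
width: 0.998
```

>>> servo_tool:
  plan:
    - [0.027,0.039,0,0,0,0.09,1]
    - [0.027,0.039,0,0,0,0.09,1]
    - [0.027,0.039,0,0,0,0.09,1]
    - [0.027,0.039,0,0,0,0.09,1]
    - [0.027,0.039,0,0,0,0.09,1]

```text
time: 1.7
tcp_pos: [0.4932, -0.0265, 0.3481]
eef_rot: [-0.466, 0.466, -0.532, 0.532]
contact_force: [1.5, -0.7, -0.1]
width: 0.996
```

>>> servo_tool:
  plan:
    - [0,0.039,0,0,0,0.09,1]
    - [0,0.03,0,0,0,0.09,1]
    - [0,0,0,0.007,-0.131,0,1]
    - [0,0,0,0.007,-0.131,0,1]
    - [0,0,0,0,0,0,1]

```text
time: 2.2
tcp_pos: [0.4869, 0.0415, 0.345]
eef_rot: [0.572, -0.442, 0.421, -0.547]
contact_force: [0.7, 0.5, -0.1]
width: 0.997
```

>>> servo_tool:
  plan:
    - [0,0.008,0.02,0.007,-0.131,0,1]
    - [0.02,0.008,0,0.007,-0.131,0,1]
    - [0.02,0,0,0,0,0,1]
    - [0,0,0,0,0,0,1]

```text
time: 2.6
tcp_pos: [0.533, 0.0567, 0.3677]
eef_rot: [0.627, -0.36, 0.347, -0.597]
contact_force: [-0.1, -0.9, 1.1]
width: 0.999
```

```bash
cat >> h.py <<'E'
psi=.052
ux=np.array([np.cos(psi),np.sin(psi),0]);uy=np.array([-np.sin(psi),np.cos(psi),0]);uz=np.array([0,0,1.])
B=np.array([.6005,.0617,.273]); PV=B+.05*ux-.135*uz
def tool(a): 
    y=np.sin(a)*ux-np.cos(a)*uz; return R.from_matrix(np.c_[-uy,y,np.cross(-uy,y)])
E
python3 - <<'E'
from h import *
s=arm.sense();Rt=tool(np.radians(30));y=Rt.as_matrix()[:,1]
print(s["q"].round(3),"turn",(Rt*rot(s["eef_rot"]).inv()).as_rotvec().round(3))
for d in(.11,.06,0): print(d,(B+(.0187-d)*y-s["tcp_pos"]).round(4))
a=arm.capture("side")[:,:,::-1];a=cv2.resize(a,(800,600),interpolation=cv2.INTER_CUBIC)[150:450,230:630]
cv2.imwrite("pics/s2.png",cv2.resize(a,(800,600),interpolation=cv2.INTER_CUBIC))
E
```

```text
[ 0.59  -0.145 -0.659  1.769 -0.087  0.964 -0.012] turn [-0.004 -0.     0.006]
0.11 [ 0.0219  0.0027 -0.0156]
0.06 [ 0.0469  0.004  -0.0589]
0 [ 0.0768  0.0055 -0.1109]
```

View pics/s2.png

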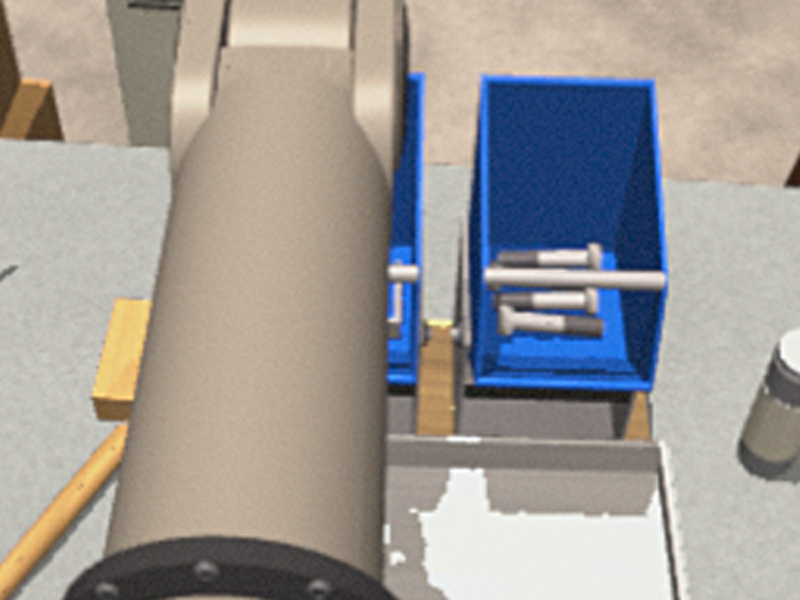

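The side view is blocked by the forearm; both bins are still home. The calibration leaves plenty of slack for an 85 mm opening around a 14 mm bar, so I'll go in and close.

>>> servo_tool:
  plan:
    - [0.022,0.003,-0.016,-0.004,0,0.006,1]
    - [0.014,0.001,-0.024,0,0,0,1]
    - [0.014,0.001,-0.024,0,0,0,1]
    - [0.014,0.001,-0.024,0,0,0,1]
    - [0.013,0.001,-0.023,0,0,0,1]

```text
time: 3.15
tcp_pos: [0.611, 0.0636, 0.2567]
eef_rot: [0.628, -0.362, 0.345, -0.597]
contact_force: [0.0, -0.3, 0.1]
width: 1.0
```

>>> servo_tool:
  plan:
    - [0,0,0,0,0,0,1]
    - [0,0,0,0,0,0,0.5]
    - [0,0,0,0,0,0,0.3]
  force: 20

```text
time: 3.45
tcp_pos: [0.6104, 0.0643, 0.259]
eef_rot: [0.629, -0.361, 0.343, -0.597]
contact_force: [-0.6, -0.7, 0.9]
width: 0.693
```

```bash
python3 - <<'E'
from h import *
s=arm.sense();Rt=tool(np.radians(30));y=Rt.as_matrix()[:,1]
print(s["q"].round(3),"turn",(Rt*rot(s["eef_rot"]).inv()).as_rotvec().round(3),(B+.0187*y-s["tcp_pos"]).round(4),s["contact_force"],s["width"])
E
```

```text
[ 0.521  0.135 -0.753  1.826  0.259  0.707 -0.305] turn [-0.     0.004 -0.   ] [-0.0006 -0.0021 -0.0022] [-0.63183965 -0.70257405  0.87780299] 0.6926035505564951
```

>>> servo_tool:
  plan:
    - [0,-0.002,-0.002,0,0,0,0.2]
    - [0,0,0,0,0,0,0]
    - [0,0,0,0,0,0,0]
    - [0,0,0,0,0,0,0]
    - [0,0,0,0,0,0,0]
  force: 30

```text
time: 3.95
tcp_pos: [0.6107, 0.0618, 0.2566]
eef_rot: [0.629, -0.361, 0.343, -0.597]
contact_force: [0.0, -0.3, 3.2]
width: 0.15
```

>>> servo_tool:
  plan:
    - [0,0,0,0,0,0,0]
    - [0,0,0,0,0,0,0]

```text
time: 4.15
tcp_pos: [0.6107, 0.0618, 0.2566]
eef_rot: [0.629, -0.361, 0.343, -0.597]
contact_force: [0.6, -1.4, 5.5]
width: 0.149
```

```bash
python3 - <<'E'
from h import *
t=np.linspace(0,1.25,26);f=.05*np.cos(t)+.135*np.sin(t);z=.135*np.cos(t)-.05*np.sin(t)
D=np.diff(-f)[:,None]*ux+np.diff(z)[:,None]*uz
for i in range(25): print(i,D[i].round(4).tolist())
E
```

```text
0 [-0.0067, -0.0003, -0.0027]
1 [-0.0065, -0.0003, -0.003]
2 [-0.0064, -0.0003, -0.0033]
3 [-0.0062, -0.0003, -0.0036]
4 [-0.006, -0.0003, -0.0039]
5 [-0.0058, -0.0003, -0.0042]
6 [-0.0056, -0.0003, -0.0045]
7 [-0.0054, -0.0003, -0.0048]
8 [-0.0051, -0.0003, -0.0051]
9 [-0.0049, -0.0003, -0.0053]
10 [-0.0046, -0.0002, -0.0055]
11 [-0.0043, -0.0002, -0.0058]
12 [-0.004, -0.0002, -0.006]
13 [-0.0037, -0.0002, -0.0062]
14 [-0.0034, -0.0002, -0.0063]
15 [-0.0031, -0.0002, -0.0065]
16 [-0.0027, -0.0001, -0.0067]
17 [-0.0024, -0.0001, -0.0068]
18 [-0.0021, -0.0001, -0.0069]
19 [-0.0017, -0.0001, -0.007]
20 [-0.0014, -0.0001, -0.0071]
21 [-0.001, -0.0001, -0.0071]
22 [-0.0007, -0.0, -0.0072]
23 [-0.0003, -0.0, -0.0072]
24 [0.0001, 0.0, -0.0072]
```

>>> servo_tool:
  plan:
    - [-0.0067,-0.0003,-0.0027,0,0,0,0]
    - [-0.0065,-0.0003,-0.003,0,0,0,0]
    - [-0.0064,-0.0003,-0.0033,0,0,0,0]
    - [-0.0062,-0.0003,-0.0036,0,0,0,0]
    - [-0.006,-0.0003,-0.0039,0,0,0,0]

```text
time: 4.65
tcp_pos: [0.5794, 0.0602, 0.2409]
eef_rot: [0.629, -0.361, 0.342, -0.598]
contact_force: [1.3, -1.9, 6.6]
width: 0.148
```

```bash
python3 - <<'E'
from h import *
s=arm.sense();print(s["q"].round(3),s["contact_force"],s["moment"])
a=arm.capture("top")[:,:,::-1];a=cv2.resize(a,(800,600),interpolation=cv2.INTER_CUBIC)[170:470,240:640]
cv2.imwrite("pics/t3.png",cv2.resize(a,(800,600),interpolation=cv2.INTER_CUBIC))
E
```

```text
[ 0.561  0.07  -0.76   1.929  0.195  0.642 -0.258] [ 1.2560708  -1.85012564  6.5938003 ] [-0.30949371 -0.7216552  -0.20570355]
```

View pics/t3.png

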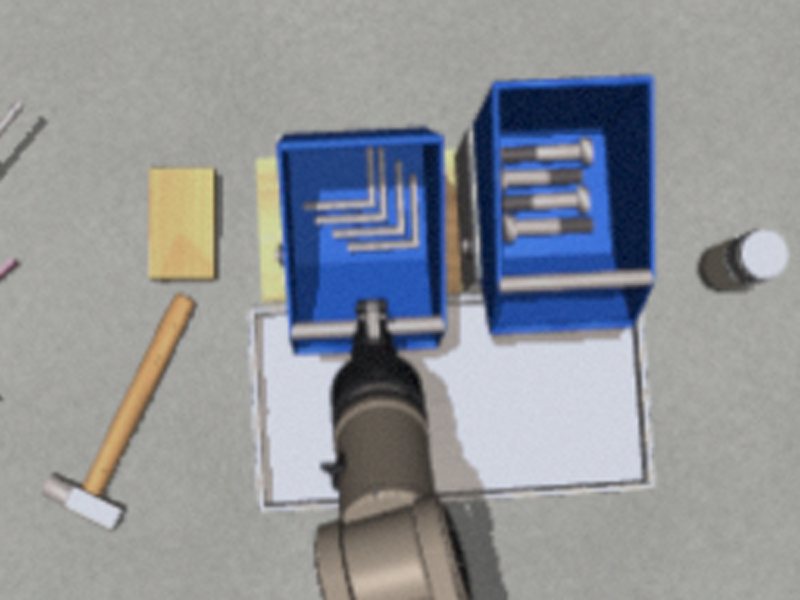

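The bar is gripped at its middle, around (373,328). The bracket bin has tipped, and the bolt bin is still home. I'll carry on along the arc.

>>> servo_tool:
  plan:
    - [-0.0058,-0.0003,-0.0042,0,0,0,0]
    - [-0.0056,-0.0003,-0.0045,0,0,0,0]
    - [-0.0054,-0.0003,-0.0048,0,0,0,0]
    - [-0.0051,-0.0003,-0.0051,0,0,0,0]
    - [-0.0049,-0.0003,-0.0053,0,0,0,0]

```text
time: 5.2
tcp_pos: [0.5508, 0.059, 0.2147]
eef_rot: [0.628, -0.362, 0.344, -0.597]
contact_force: [-1.3, -1.2, 6.9]
width: 0.152
```

>>> servo_tool:
  plan:
    - [-0.0046,-0.0002,-0.0055,0,0,0,0]
    - [-0.0043,-0.0002,-0.0058,0,0,0,0]
    - [-0.004,-0.0002,-0.006,0,0,0,0]
    - [-0.0037,-0.0002,-0.0062,0,0,0,0]
    - [-0.0034,-0.0002,-0.0063,0,0,0,0]

```text
time: 5.7
tcp_pos: [0.5301, 0.058, 0.1838]
eef_rot: [0.628, -0.363, 0.344, -0.596]
contact_force: [-0.7, -1.4, 3.8]
width: 0.15
```

```bash
python3 - <<'E'
from h import *
s=arm.sense();print(s["q"].round(3),s["contact_force"],s["moment"],s["tcp_pos"])
E
```

```text
[ 0.576  0.023 -0.763  2.117  0.171  0.494 -0.259] [-0.69722265 -1.35922464  3.8354469 ] [-0.28869496  0.01294969 -0.20017917] [0.53005657 0.05798824 0.18375427]
```

>>> servo_tool:
  plan:
    - [-0.0031,-0.0002,-0.0065,0,0,0,0]
    - [-0.0027,-0.0001,-0.0067,0,0,0,0]
    - [-0.0024,-0.0001,-0.0068,0,0,0,0]
    - [-0.0021,-0.0001,-0.0069,0,0,0,0]
    - [-0.0017,-0.0001,-0.007,0,0,0,0]

```text
time: 6.2
tcp_pos: [0.5189, 0.0575, 0.1504]
eef_rot: [0.628, -0.362, 0.344, -0.596]
contact_force: [3.1, -1.6, -0.0]
width: 0.153
```

>>> servo_tool:
  plan:
    - [-0.0014,-0.0001,-0.0071,0,0,0,0]
    - [-0.001,-0.0001,-0.0071,0,0,0,0]
    - [-0.0007,0,-0.0072,0,0,0,0]
    - [-0.0003,0,-0.0072,0,0,0,0]
    - [0.0001,0,-0.0065,0,0,0,0]

```text
time: 6.7
tcp_pos: [0.5171, 0.0577, 0.1176]
eef_rot: [0.629, -0.362, 0.342, -0.597]
contact_force: [-19.4, -3.4, 40.8]
width: 0.153
```

```bash
python3 - <<'E'
from h import *
s=arm.sense();print(s["q"].round(3),s["contact_force"],s["moment"],s["tcp_pos"])
a=np.hstack([cv2.resize(arm.capture(n)[:,:,::-1],(800,600),interpolation=cv2.INTER_CUBIC)[170:500,270:620] for n in("top","side")])
cv2.imwrite("pics/t4.png",cv2.resize(a,(800,377),interpolation=cv2.INTER_CUBIC))
E
```

```text
[ 0.468  0.116 -0.696  2.241  0.498  0.322 -0.588] [-19.41281289  -3.38705563  40.75337234] [-0.62243846 -0.01499968 -0.36892489] [0.51711619 0.05771068 0.11757677]
```

View pics/t4.png

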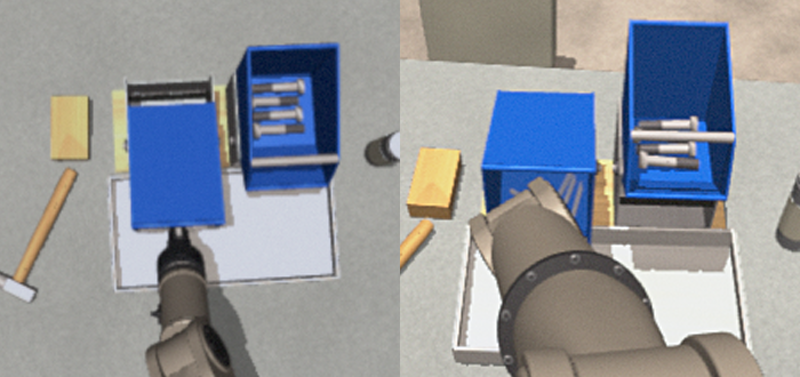

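>>> servo_tool:
  plan:
    - [-0.0004,0,0.0008,0,0,0,0]
    - [0,0,0,0,0,0,0]
    - [0,0,0,0,0,0,0]
    - [0,0,0,0,0,0,0]
    - [0,0,0,0,0,0,0]

```text
time: 7.3
tcp_pos: [0.5172, 0.0578, 0.1177]
eef_rot: [0.629, -0.361, 0.343, -0.597]
contact_force: [6.5, -1.3, -0.3]
width: 0.149
```

>>> servo_tool:
  plan:
    - [0,0,0,0,0,0,0]
    - [0,0,0,0,0,0,0]
    - [0,0,0,0,0,0,0]
    - [0,0,0,0,0,0,0]
    - [0,0,0,0,0,0,0]

```text
time: 7.8
tcp_pos: [0.5173, 0.0579, 0.1178]
eef_rot: [0.629, -0.361, 0.343, -0.597]
contact_force: [6.9, -0.2, 0.8]
width: 0.146
```

```bash
python3 - <<'E'
from h import *
s=arm.sense();print(s["q"].round(3),s["contact_force"],s["moment"],s["tcp_pos"])
a=np.hstack([cv2.resize(arm.capture(n)[:,:,::-1],None,fx=3.2,fy=3.2,interpolation=cv2.INTER_CUBIC)[r:r+600,c:c+400] for n,r,c in(("top",550,650),("side",500,650))])
cv2.imwrite("pics/t5.png",a)
E
```

```text
[ 0.473  0.116 -0.699  2.241  0.49   0.32  -0.579] [ 6.87802801 -0.20978789  0.8115149 ] [-0.18195501 -0.8053607  -0.13270475] [0.5172614  0.05787244 0.1177568 ]
```

View pics/t5.png

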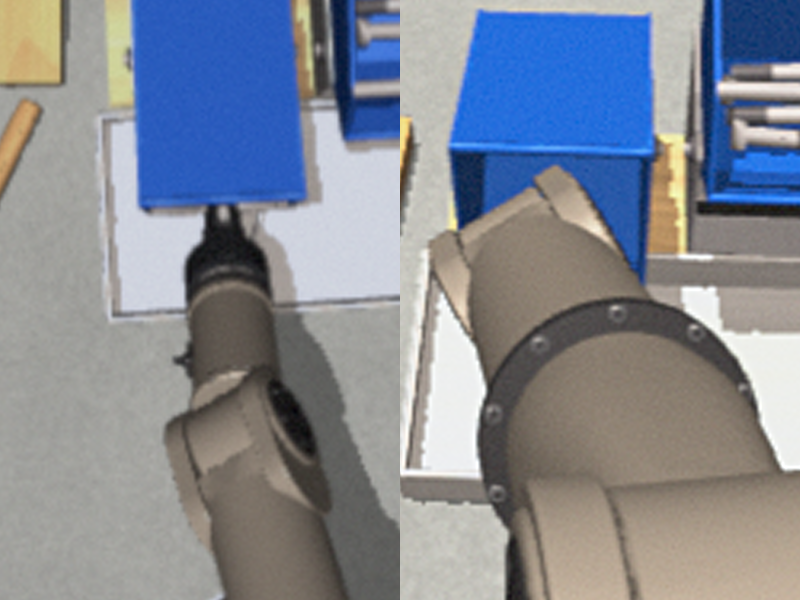

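>>> servo_tool:
  plan:
    - [0,0,-0.0008,0,0,0,0]
    - [0,0,0,0,0,0,0]
    - [0,0,0,0,0,0,0]
    - [0,0,0,0,0,0,0]
    - [0,0,0,0,0,0,0]

```text
time: 8.4
tcp_pos: [0.5173, 0.0579, 0.1174]
eef_rot: [0.629, -0.361, 0.343, -0.597]
contact_force: [5.9, -1.7, 4.1]
width: 0.149
```

>>> servo_tool:
  plan:
    - [0,0,0,0,0,0,0]
    - [0,0,0,0,0,0,0]
    - [0,0,0,0,0,0,0]
    - [0,0,0,0,0,0,0]
    - [0,0,0.0005,0,0,0,0]

```text
time: 8.9
tcp_pos: [0.5172, 0.0579, 0.1176]
eef_rot: [0.63, -0.361, 0.343, -0.597]
contact_force: [8.9, -0.4, -1.3]
width: 0.15
```

>>> servo_tool:
  plan:
    - [0,0,0.0072,0,0,0,0]
    - [0.0003,0,0.0072,0,0,0,0]
    - [0.0007,0,0.0072,0,0,0,0]
    - [0.001,0.0001,0.0071,0,0,0,0]
    - [0.0014,0.0001,0.0071,0,0,0,0]

```text
time: 9.4
tcp_pos: [0.5193, 0.058, 0.1521]
eef_rot: [0.629, -0.362, 0.344, -0.596]
contact_force: [12.2, -0.6, -7.0]
width: 0.146
```

>>> servo_tool:
  plan:
    - [0.0017,0.0001,0.007,0,0,0,0]
    - [0.0021,0.0001,0.0069,0,0,0,0]
    - [0.0024,0.0001,0.0068,0,0,0,0]
    - [0.0027,0.0001,0.0067,0,0,0,0]
    - [0.0031,0.0002,0.0065,0,0,0,0]

```text
time: 9.9
tcp_pos: [0.528, 0.0584, 0.1831]
eef_rot: [0.627, -0.364, 0.346, -0.595]
contact_force: [5.8, -0.9, -5.8]
width: 0.151
```

```bash
python3 - <<'E'
from h import *
s=arm.sense();print(s["q"].round(3),s["contact_force"],s["moment"],s["tcp_pos"])
a=np.hstack([cv2.resize(arm.capture(n)[:,:,::-1],None,fx=3.2,fy=3.2,interpolation=cv2.INTER_CUBIC)[r:r+600,c:c+400] for n,r,c in(("top",450,700),("side",450,650))])
cv2.imwrite("pics/t6.png",a)
E
```

```text
[ 0.591  0.023 -0.777  2.117  0.164  0.5   -0.254] [ 5.82583758 -0.87167398 -5.76054852] [ 0.05534428  0.33776027 -0.00078341] [0.52802481 0.05837318 0.18306106]
```

View pics/t6.png

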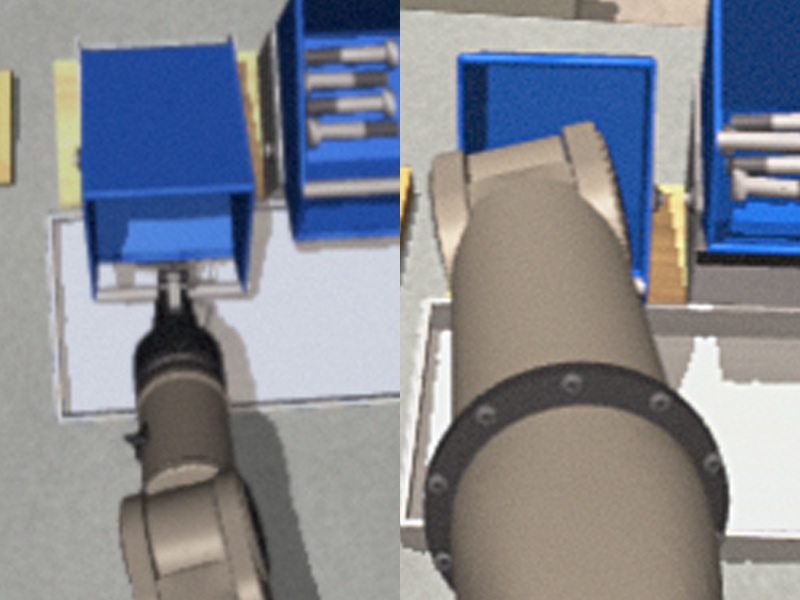

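In the top view the visible floor and front wall of the bin, around (170,240), are empty. I'll keep swinging it home.

>>> servo_tool:
  plan:
    - [0.0034,0.0002,0.0063,0,0,0,0]
    - [0.0037,0.0002,0.0062,0,0,0,0]
    - [0.004,0.0002,0.006,0,0,0,0]
    - [0.0043,0.0002,0.0058,0,0,0,0]
    - [0.0046,0.0002,0.0055,0,0,0,0]

```text
time: 10.5
tcp_pos: [0.5459, 0.0592, 0.2127]
eef_rot: [0.626, -0.367, 0.347, -0.594]
contact_force: [-5.9, 1.0, 1.2]
width: 0.148
```

>>> servo_tool:
  plan:
    - [0.0049,0.0003,0.0053,0,0,0,0]
    - [0.0051,0.0003,0.0051,0,0,0,0]
    - [0.0054,0.0003,0.0048,0,0,0,0]
    - [0.0056,0.0003,0.0045,0,0,0,0]
    - [0.0058,0.0003,0.0042,0,0,0,0]

```text
time: 11.0
tcp_pos: [0.5763, 0.0608, 0.2396]
eef_rot: [0.628, -0.364, 0.344, -0.596]
contact_force: [-6.2, 0.7, 5.1]
width: 0.151
```

```bash
python3 - <<'E'
from h import *
s=arm.sense();print(s["q"].round(3),s["contact_force"],s["moment"],s["tcp_pos"])
a=np.hstack([cv2.resize(arm.capture(n)[:,:,::-1],None,fx=3.2,fy=3.2,interpolation=cv2.INTER_CUBIC)[r:r+600,c:c+400] for n,r,c in(("top",450,700),("side",450,650))])
cv2.imwrite("pics/t7.png",a)
E
```

```text
[ 0.575  0.071 -0.776  1.928  0.194  0.652 -0.259] [-6.24148667  0.74707508  5.13328031] [1.29904331e-03 1.47899408e+00 3.42355615e-02] [0.5763269  0.06077179 0.23956185]
```

View pics/t7.png

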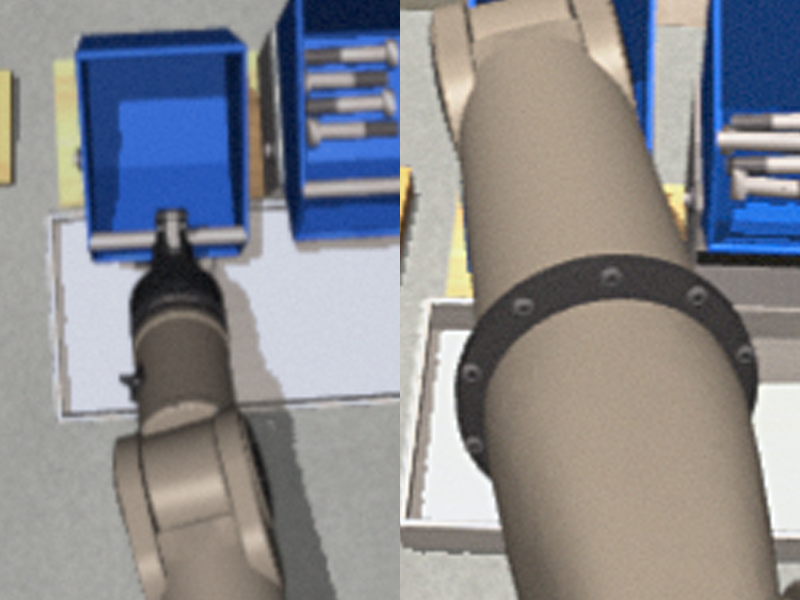

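The bin is clearly empty in the top view, so I'll finish the swing home.

>>> servo_tool:
  plan:
    - [0.006,0.0003,0.0039,0,0,0,0]
    - [0.0062,0.0003,0.0036,0,0,0,0]
    - [0.0064,0.0003,0.0033,0,0,0,0]
    - [0.0065,0.0003,0.003,0,0,0,0]
    - [0.0067,0.0003,0.0027,0,0,0,0]

```text
time: 11.6
tcp_pos: [0.6093, 0.0624, 0.2557]
eef_rot: [0.628, -0.363, 0.345, -0.596]
contact_force: [-2.3, 0.9, 0.4]
width: 0.151
```

>>> servo_tool:
  plan:
    - [0.001,0,0.0004,0,0,0,0]
    - [0,0,0,0,0,0,0]
    - [0,0,0,0,0,0,0]

```text
time: 11.9
tcp_pos: [0.6103, 0.0625, 0.2563]
eef_rot: [0.629, -0.362, 0.344, -0.596]
contact_force: [1.6, 2.0, -3.0]
width: 0.149
```

>>> servo_tool:
  plan:
    - [0.001,0,0.0004,0,0,0,0]
    - [0,0,0,0,0,0,0]
    - [0,0,0,0,0,0,0]

```text
time: 12.2
tcp_pos: [0.6107, 0.0624, 0.2565]
eef_rot: [0.628, -0.363, 0.344, -0.596]
contact_force: [0.3, 3.8, -2.8]
width: 0.149
```

```bash
python3 - <<'E'
from h import *
s=arm.sense();print(s["q"].round(3),s["contact_force"],s["moment"],s["tcp_pos"])
E
```

```text
[ 0.537  0.142 -0.768  1.826  0.266  0.708 -0.306] [ 0.29796321  3.80594415 -2.84798466] [0.51228788 1.14176689 0.24949738] [0.61074377 0.06243748 0.25649183]
```

>>> servo_tool:
  plan:
    - [0,0,0,0,0,0,0.4]
    - [0,0,0,0,0,0,0.6]
    - [0,0,0,0,0,0,0.8]
    - [0,0,0,0,0,0,0.8]
    - [0,0,0,0,0,0,0.8]

```text
time: 12.7
tcp_pos: [0.6115, 0.0617, 0.2574]
eef_rot: [0.628, -0.362, 0.344, -0.597]
contact_force: [-0.8, -0.1, -0.4]
width: 0.802
```

>>> servo_tool:
  plan:
    - [-0.007,0,0.012,0,0,0,0.8]
    - [-0.014,-0.0007,0.024,0,0,0,0.8]
    - [-0.014,-0.0007,0.024,0,0,0,0.8]
    - [-0.014,-0.0007,0.024,0,0,0,0.8]
    - [-0.014,-0.0007,0.024,0,0,0,0.8]

```text
time: 13.2
tcp_pos: [0.5476, 0.0594, 0.3661]
eef_rot: [0.628, -0.362, 0.344, -0.596]
contact_force: [-0.3, 0.0, 1.0]
width: 0.802
```

>>> servo_tool:
  plan:
    - [-0.014,-0.0007,0.024,0,0,0,0.8]
    - [-0.027,-0.039,0.0,0,0.1,0,0.8]
    - [-0.027,-0.039,0.0,0,0.1,0,0.8]
    - [-0.027,-0.039,0,0,0.1,0,0.8]
    - [-0.027,-0.039,0,0,0.1,0,0.8]

```text
time: 13.7
tcp_pos: [0.4253, -0.099, 0.3901]
eef_rot: [0.547, -0.474, 0.462, -0.512]
contact_force: [1.6, -0.0, 0.1]
width: 0.802
```

>>> servo_tool:
  plan:
    - [-0.027,-0.039,0,0,0.1,-0.1,0.8]
    - [-0.027,-0.039,0,0,0,-0.1,0.8]
    - [-0.027,-0.039,0,0,0,-0.1,0.8]
    - [-0.027,-0.039,0,0,0,-0.1,0.8]
    - [-0.027,-0.039,0,0,0,-0.1,0.8]

```text
time: 14.2
tcp_pos: [0.2901, -0.2941, 0.3893]
eef_rot: [-0.384, 0.363, -0.596, 0.605]
contact_force: [1.8, -0.8, -0.1]
width: 0.803
```

>>> servo_tool:
  plan:
    - [-0.02,-0.039,0,0,0,-0.1,0.8]
    - [-0.02,-0.039,0,0,0,-0.1,0.8]
    - [-0.02,-0.039,0,0,0,-0.1,0.8]
    - [-0.02,-0.039,0,0,0,-0.1,0.8]
    - [0,0,0,0,0,0,0.8]

```text
time: 14.7
tcp_pos: [0.2056, -0.4538, 0.3874]
eef_rot: [-0.252, 0.235, -0.658, 0.669]
contact_force: [0.3, 0.6, 0.4]
width: 0.8
```

```bash
python3 - <<'E'
from h import *
s=arm.sense();print(s["q"].round(3),s["contact_force"],s["tcp_pos"])
for n in("top","side"): cv2.imwrite(f"pics/{n}8.png",cv2.resize(arm.capture(n)[:,:,::-1],None,fx=3.2,fy=3.2,interpolation=cv2.INTER_CUBIC)[360:960,400:1200])
E
```

```text
[ 1.182  0.161 -0.067  1.325 -0.01   1.637  0.248] [0.30002364 0.55786317 0.41846033] [ 0.20556567 -0.45381616  0.38742166]
```

View pics/top8.png

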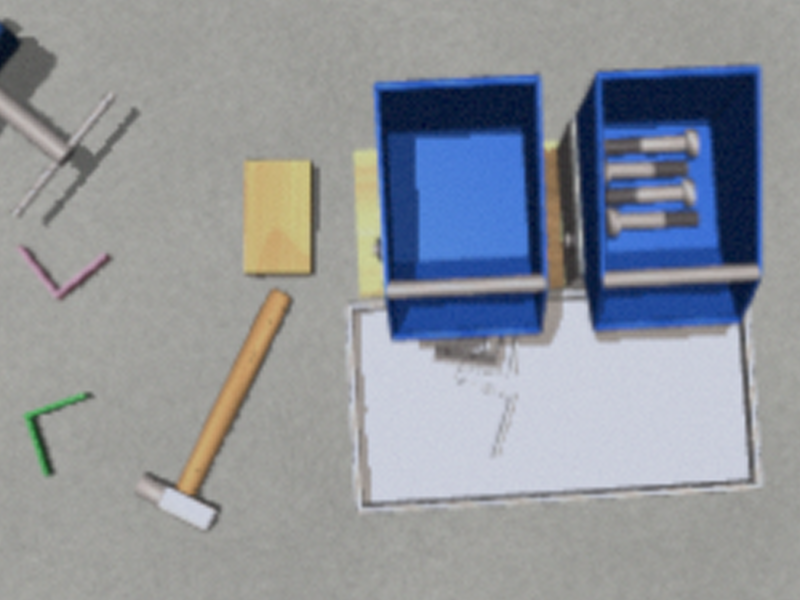

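View pics/side8.png

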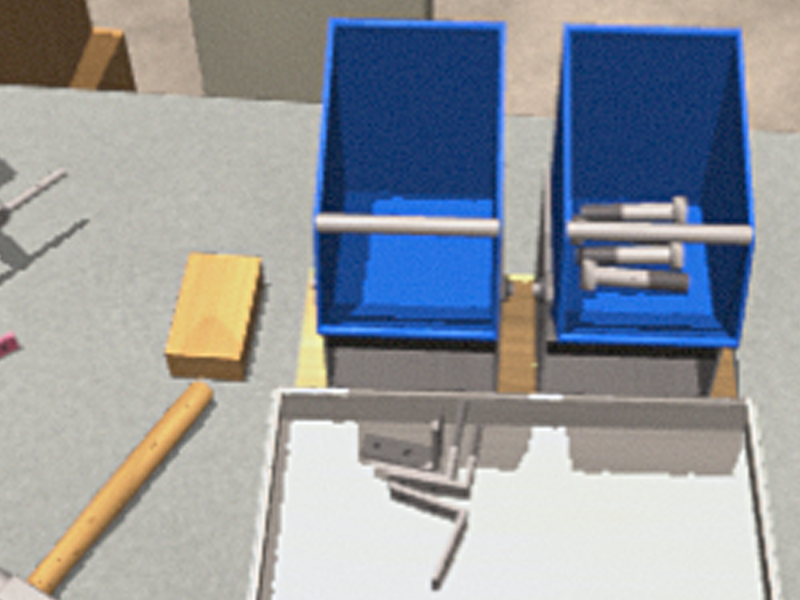

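```bash
python3 -c "
from bench import arm
print(arm.hand_in())"
```

```text
the job is handed in; nothing more can be done
None
```

The bracket bin has been emptied into the tray and is back home, and the job was handed in at about 15 s. I gripped its bar at 30° off vertical and swung it to its stop. I then swung it home, let go and moved the arm clear.

- **Stop:** the tilt ended where resistance rose sharply, within about 1 mm of the computed stop. The wrist read about 45 N for a moment there, pushing back along the fingers. I eased off at once, and no limit was reported.
- **Brackets:** the last top and side pictures show the bin empty and the bracket pile inside the tray. Some overlap, so I identified four from their visible legs and from the empty bin.
- **Bin home:** the bar's pixel position in the side picture matches its starting position to about 1 px. The released gripper reads almost no force.
- **Everything else:** the bolt bin and its four bolts, the hammer, the offcut and the green and pink look-alikes look unmoved. The spray can was outside the final cropped pictures, so I did not recheck it. The arm stayed well above it on the way back.

No checks failed or disagreed.

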